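# Lock a chocolate mould into its carrier

## Task

Put the long chocolate bar mould down into the pocket of the metal carrier without dropping it, so that it lies flat on the pocket's floor, and let go of it. Then swing the carrier's open lid frame fully down over it, and last fold the slotted hasp on the lid's end over until it lies flat with the staple through its slot. Leave everything else on the table where it is.

Things in the scene. Friction and masses are not known exactly. Their poses are not given: they have to be found in the camera images.
- mould: The long bar mould, loose: pale grey-white slab 60 (x) x 150 (y) x 28 (z) mm with five brown chocolate cells on top, about 250 g. Origin at the centre of its underside, y along its length, z up. It fits the pocket either way round.
- carrier: The carrier, fixed: aluminium base 130 (x) x 235 (y) x 12 mm with steel corner rims forming a 65 x 155 mm pocket centred on the origin, long side along y. Rims: 6 mm thick, 18 mm high above the pocket floor; the middle 110 mm of the long sides is open for fingers. Lid hinge at the end y = -95 mm, between posts 56 mm high. Origin on the table top under the pocket's centre, z up.
- staple (a point): Top of the staple, a wire loop 63 mm above the table at carrier x = 25, y = 135 mm, on a block 26 x 46 mm with its top at 42 mm, at the other end of the carrier from the hinge of the lid.
- seat (a point): Centre of the pocket's floor, where the centre of the mould's underside belongs; 12 mm above the table, axes as the carrier's.
- lid (a joint): Angle of the lid frame, rad: 0 = fully down, level over the mould; grows as it opens, to 2.1; it starts open near 1.6 to 1.95, a little past upright. The stiff hinge stays where it is left. The lid is a steel frame 90 mm wide, 190 mm long, 8 mm thick; closed, its underside is 41.5 mm above the table.
- lid_hinge (a point): Middle of the lid's hinge axis, at carrier x = 0, y = -95, z = 45.5 mm. The hinge axis is the carrier's x axis. The point's axes turn with the lid: x along the hinge, y from the hinge to the free end, z out of the lid's top face.
- lid_ear (a point): Grip point on the ear of the lid: a flat dark tab 24 mm wide (along the hinge axis), 10 mm thick, sticking 58 mm out from the lid's free end. The point is on its middle line, 230 mm from the hinge axis (the tab ends at 248 mm), at lid x = -30 mm. Axes as the lid's. With the lid shut it is 45.5 mm above the table with free space below.
- hasp (a joint): Angle of the hasp relative to the lid, rad: 0 = closed, in line with the lid, its slot over the staple; grows as it is folded up and back over the lid, to 2.4; starts at 1.9 to 2.3. Its hinge is stiff enough to stay where left.
- hasp_hinge (a point): Middle of the hasp's hinge axis, on the lid's free end 190 mm from the lid's hinge axis, at lid x = 25 mm; the axis is parallel to the lid's hinge. Axes turn with the hasp: y from its hinge to its tip.
- hasp_grip (a point): Grip point near the tip of the hasp: the hasp is a steel strap 30 mm wide (along the hinge axis), 5 to 6 mm thick, 95 mm long, slotted from 20 to 55 mm from its hinge. The point is on its middle line, 80 mm from its hinge. Axes as the hasp's. Closed, it is 45.5 mm above the table, past the staple block, free space below.
- square_mould: Bystander: square mould 110 x 110 x 24 mm with four round cells; origin under its centre.
- jar: Bystander: brown jar with a steel cap, 72 mm across, 75 mm high; origin under its centre.
- bowl: Bystander: steel bowl, 130 mm across, 55 mm high; origin under its centre.
- spatula: Bystander: black-handled spatula 240 mm long, lying flat.
- pot: Bystander: white open pot, 90 mm across, 110 mm high; origin under its centre.
- gift_box: Bystander: white box 130 x 130 x 50 mm; origin under its centre.
- brush: Bystander: wooden-handled brush 200 mm long, lying flat.
Mind the look-alikes: they are no part of the job. What is shaped like the mould but pink or yellow is not meant.

How it is judged:
On the way, in this order (a step that is already met when the one before it is completed fails the run):
1. the mould lies flat in the pocket, let go, with the lid still open (horizontal distance between mould and seat below 0.006 m and z of mould in the frame of carrier between 0.008 and 0.016 m and angle between the y axis of mould and the y axis of carrier, either way round below 0.08 rad and angle between the z axis of mould and the z axis of carrier, either way round below 0.04 rad and contact force between the fingers and mould below 0.1 N and value of joint lid above 0.5 rad), for 0.2 s.
2. the lid is fully down over the mould, with the hasp still folded back (horizontal distance between mould and seat below 0.006 m and z of mould in the frame of carrier between 0.008 and 0.016 m and angle between the y axis of mould and the y axis of carrier, either way round below 0.08 rad and angle between the z axis of mould and the z axis of carrier, either way round below 0.04 rad and value of joint lid below 0.03 rad and value of joint hasp above 0.6 rad), for 0.2 s.
3. the hasp lies flat over the staple (value of joint lid below 0.03 rad and value of joint hasp below 0.06 rad), for 0.2 s.
At the end, for the whole second after the job is handed in: The mould lies in the pocket, centred within 6 mm and flat on its floor, at rest; the lid is down within 0.03 rad and the hasp is closed within 0.06 rad (all of step 3 and horizontal distance between mould and seat below 0.006 m and z of mould in the frame of carrier between 0.008 and 0.016 m and angle between the y axis of mould and the y axis of carrier, either way round below 0.08 rad and angle between the z axis of mould and the z axis of carrier, either way round below 0.04 rad and linear speed of mould below 0.02 m/s); the robot touches nothing.
It fails at once if the mould is dropped or thrown (faster than 0.8 m/s while not held) (linear speed of mould above 0.8 m/s and contact force between the fingers and mould below 0.1 N).
It fails at once if a bystander is moved by more than 30 mm (distance of any of square_mould, jar, bowl, spatula, pot, gift_box, brush from where it was at the start of the episode above 0.03 m).
It also fails if it takes over 72 s, if anything falls off the work surface, if the arm or the gripper's body presses on something with over 40 N, if the wrist force passes 120 N, or if a joint passes its speed limit or range.

## Robot

A 6-joint arm with a two-finger parallel gripper is mounted at the origin on the work surface. World frame = base frame: x ahead of the robot, y to its left, z up, the work surface at z = 0. Lengths are in m, angles in rad, forces in N, time in s.
With the tool pointing down it reaches from about 0.3 to 0.875 m from the base axis. Payload 6.4 kg.
Tool frame: the origin (TCP) lies midway between the tips of the shut fingers; the grasp point (between the pads) lies 19 mm behind it; z points along the fingers, y is the line along which they close (so a half turn about z gives the same grasp; the last joint's range is limited). The gripper opens to 85 mm and grips with 20 to 120 N. Pads are 22 mm wide; open, the fingers measure 114 mm over their backs; the gripper's body (76 mm by 85 mm) begins 54 mm behind the grasp point. The pads swing forward as they close: fully open they stand 13 mm farther back than shut.
Start: joints at [0.975, 0.181, 1.607, -0, 1.354, -0.206], TCP at [0.218, 0.532, 0.231] pointing down, gripper open.
Joint ranges: [-2.99, 2.99], [-0.89, 2.07], [0.3, 2.58], [-1.14, 4.28], [0, 2.63], [-3.12, 3.12]. Speed limits (rad/s): [2.57, 2.57, 3.01, 3.14, 3.14, 3.14].

## Interface

Orientations are given as a unit quaternion [w, x, y, z].
In Python, from bench import * gives the robot as it stands.
- The arm moves only by the tool play_rows, never from a script. Its argument "plan" is a list of rows, each a list of 3 entries, a list of its own where there are three numbers: the finger opening in mm, from 0 to 85.4, then the shift along the tool's x, y, z normalised to -1 to 1, where 1 is 40 cm, then the turn about the tool's z normalised to -1 to 1, where 1 is pi rad. A call has 1 to 10 rows; each row is the pose to reach, as a shift and turn from the pose commanded when the call began, along the tool's axes at that moment, turning the shorter way round; what a row does not reach only later rows make up. A row lasts 1/10 s, in which the tool goes at most 50 mm and 8.59 degrees, less where a joint would pass 70% of its speed; a pose out of reach is approached as far as the arm can. A call with a number of a shift or a turn outside -1 to 1 is refused whole. A call with a gripper value outside its range is refused whole. The fingers move at their own pace and stop on an object; the grip force is fixed at half the most. Time passes only in rows, so rows that repeat a pose let the fingers close. It gives the time, the measured TCP pose, the force, the opening and the grip force at its end, in the units of the state.
- get_obs(): the state, without advancing time (a new reading comes with each control period).
- camera(name): name is "side" or "top"; returns a dict with "image" (400x640x3 uint8, red, green, blue), "range_z" (400x640 float32, m along the optical axis (not along the pixel's ray), 0 where there is no reading), "intrinsics" (3x3 intrinsics, pixels), "k1" (the pictures are not rectified: a ray, as slopes to the right and down, at radius r is drawn at 1 + k1 r^2 times it, then the intrinsics apply), "rvec" (rotation vector, rad) and "tvec" (3), from world to camera coordinates, as OpenCV has them. Camera axes: x right, y down, z forward; pixel columns grow to the right and rows downward; lengths in m; the calibration is good to about 2 mm. A picture is of the moment at which its call begins.
- hand_in(): hands the job in; it is judged then, once.
Trained networks look in a picture, given as the dict that the camera call returned (one of the last four; its "shot" number tells which), for a name from the list of things; names that differ only in an ending like _2 or _b are one class to them, and where a whole thing is asked for, a point or a joint stands for the part that bears it (a point fixed in the world has none). Each returns a list of dicts, best first, with "conf" (0 to 1); they miss things now and then, are a little off and sometimes report something else, mostly with a low value. They report only what shows in the picture. A call takes as long as a camera call. They do not tell look-alikes from the thing itself.
- search_frame(picture, label): "rect" ([centre column, centre row, width, height] in pixels, round what is visible of it).
- masks_of(picture, label): "mask" (400x640 bool, what is visible of it) and "rect" ([centre column, centre row, width, height] in pixels, round what is visible of it).
The state is a dict: "time_s": time; "q": joint angles; "dq": joint speeds; "joint_efforts": joint torques, N m; "eef_pos": TCP position; "eef_rot": TCP orientation; "wrist_force": force on the tool from outside, world axes, zero at the start; "torque": the same for the moment, N m; "opening": opening from 0.0 (shut) to 1.0 (fully open); "grasp_force": force on a finger pad.
Only numpy, scipy, OpenCV 4.12 (cv2) and the standard library are available. Lean on these libraries where they do the work, as an engineer would, in place of code of your own. Each camera call takes 0.05 s, during which the arm holds its last target. There are 200 camera calls.

## Working session

There is one attempt and no reset: what is moved stays moved. The work goes in short steps, Python scripts to look and compute and a tool call to move; the robot and the scene stay as the last step left them, time stands still between calls to the robot, and variables do not carry over. Pictures are saved under pics/ and viewed, at most 10 in all, crops included, and the job is handed in when it is done.

Besides the shell and the picture viewer there is one more tool, called in YAML: its name, and indented under it one key for each argument. play_rows: Moves the arm, as the interface text tells. Its arguments: {"type":"object","properties":{"plan":{"type":"array","items":{"type":"array"}}},"required":["plan"]}

```bash
ls; mkdir -p pics; cat > h.py <<'E'
from bench import *
import numpy as np, cv2
from scipy.spatial.transform import Rotation as R
def cloud(c):
    K=np.array(c["intrinsics"]);h,w=c["range_z"].shape
    u,v=np.meshgrid(np.arange(w),np.arange(h))
    d=np.array([c["k1"],0,0,0,0],float)
    p=cv2.undistortPoints(np.stack([u,v],-1).reshape(-1,1,2).astype(float),K,d).reshape(h,w,2)
    # k1 model equals OpenCV radial k1
    z=c["range_z"][...,None]
    X=np.concatenate([p*z,z],-1)
    Rm=R.from_rotvec(np.ravel(c["rvec"])).as_matrix()
    P=(X-np.ravel(c["tvec"]))@Rm
    P[c["range_z"]<=0]=np.nan
    return P
def save(c,n): cv2.imwrite("pics/"+n,cv2.cvtColor(c["image"],cv2.COLOR_RGB2BGR))
E
python3 - <<'E'
from h import *
o=get_obs();print({k:np.round(v,3) for k,v in o.items()})
for n in("top","side"):
    c=camera(n);save(c,n+"0.png");np.savez("pics/"+n+"0.npz",P=cloud(c),im=c["image"])
    for l in("mould","carrier","lid","hasp","lid_ear"):
        for s in search_frame(c,l)[:4]: print(n,l,round(s["conf"],2),np.round(s["rect"]))
E
```

```text
pics
{'time_s': np.float64(0.0), 'q': array([ 0.975,  0.182,  1.608, -0.   ,  1.354, -0.206]), 'dq': array([ 0.   , -0.003,  0.001,  0.001,  0.   , -0.   ]), 'joint_efforts': array([-0.0000e+00, -4.4488e+01, -3.5133e+01, -0.0000e+00,  9.0000e-03,
        0.0000e+00]), 'eef_pos': array([0.218, 0.531, 0.23 ]), 'eef_rot': array([-0.   ,  0.194,  0.981, -0.001]), 'wrist_force': array([ 0.451,  0.134, -0.129]), 'torque': array([0.008, 0.046, 0.035]), 'grasp_force': np.float64(0.0), 'opening': np.float64(1.0)}
top mould 0.96 [264. 177.  21.  44.]
top mould 0.95 [218. 269.  33.  44.]
top mould 0.56 [246. 219.  44.  26.]
top carrier 0.77 [379. 214. 113.  44.]
top carrier 0.19 [246. 216.  42.  27.]
top lid 0.67 [412. 213.  50.  37.]
top hasp 0.5 [427. 205.  19.  19.]
top hasp 0.44 [475. 197.  32.  30.]
top lid_ear 0.83 [411. 212.  53.  34.]
top lid_ear 0.42 [339. 268.  38.  34.]
side mould 0.96 [323. 162.  37.  15.]
side mould 0.93 [233. 167.  30.  20.]
side mould 0.65 [285. 169.  16.  25.]
side mould 0.51 [375. 204.  11.  31.]
side carrier 0.6 [348. 213.  69.  65.]
side carrier 0.31 [355. 297.  81.  30.]
side lid 0.72 [364. 206.  42.  53.]
side hasp 0.85 [377. 205.  15.  32.]
side lid_ear 0.92 [362. 205.  39.  48.]
```

```bash
python3 - <<'E'
import cv2
a=cv2.imread("pics/top0.png");b=cv2.imread("pics/side0.png")
cv2.imwrite("pics/a.png",cv2.resize(a[130:330,180:500],(800,500),interpolation=cv2.INTER_CUBIC))
cv2.imwrite("pics/b.png",cv2.resize(b[130:330,180:460],(800,571),interpolation=cv2.INTER_CUBIC))
E
```

```text
(no output)
```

View pics/a.png

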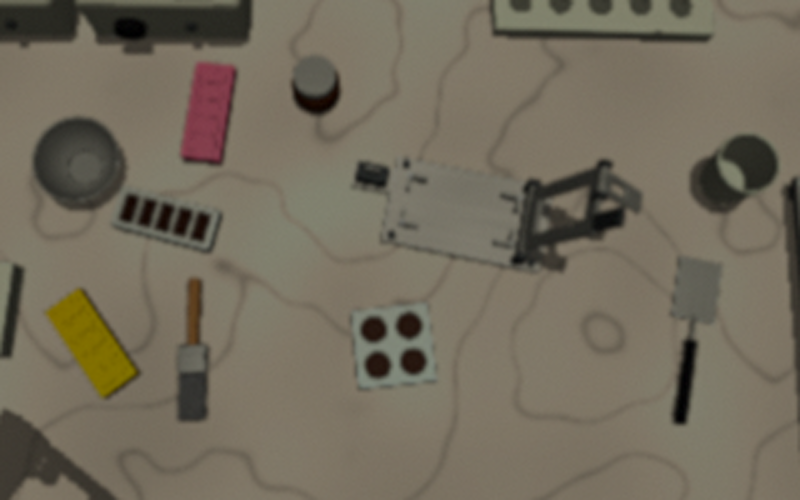

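View pics/b.png

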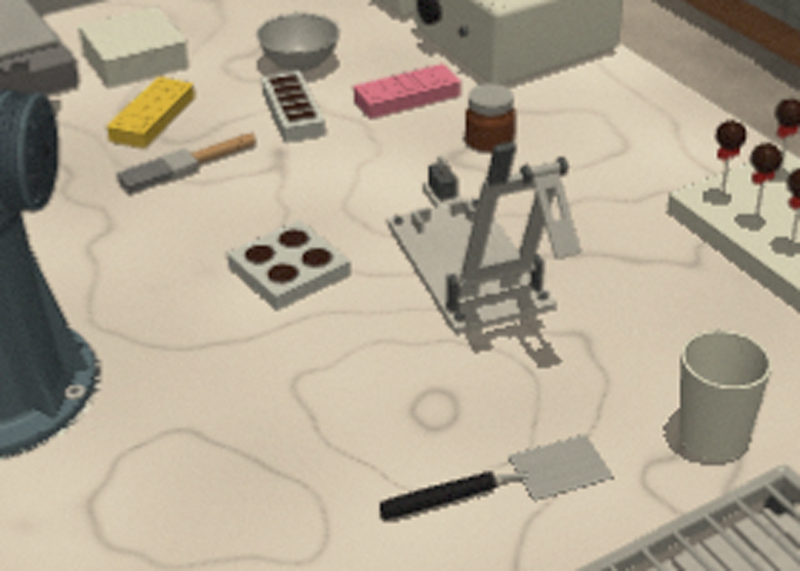

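The mould is the grey-white slab with brown cells at top pixel (247,218). The look-alikes are pink at (264,175) and yellow at (217,267); the square mould at (337,268) is a bystander. The crop confirms the choice. The carrier is at (365,213), with the lid hinge at its right end and the staple block at (329,200).

```bash
python3 - <<'E'
import numpy as np,cv2
for n,reg in(("top",None),("side",None)):
    d=np.load(f"pics/{n}0.npz");P=d["P"];im=d["im"]
    if n=="top":
        w=P[205:235,225:270]; print("corner worlds",P[270,300],P[200,300],P[200,450])
        T=P
        def rect(m,t):
            pts=P[m][:,:2]; (cx,cy),(a,b),an=cv2.minAreaRect((pts*1000).astype(np.float32)); print(t,len(pts),np.round([cx,cy,a,b,an],1),"med z",np.median(P[m][:,2]).round(4),"mean",pts.mean(0).round(4))
        m=np.zeros(P.shape[:2],bool); m[200:238,222:272]=1
        print("mould z hist",np.histogram(P[m][:,2],bins=np.arange(-.006,.05,.004)))
        rect(m&(P[...,2]>.018),"mould")
        m=np.zeros(P.shape[:2],bool); m[185:245,325:400]=1
        print(np.histogram(P[m][:,2],bins=np.arange(-.006,.1,.004)))
        rect(m&(P[...,2]>.007)&(P[...,2]<.018),"base")
        m2=np.zeros(P.shape[:2],bool); m2[190:210,318:340]=1
        rect(m2&(P[...,2]>.034),"block")
E
```

```text
corner worlds [ 0.36334294  0.1464077  -0.00261768] [ 0.62052584  0.15618022 -0.00229061] [ 0.63171309 -0.40263053  0.00287334]
mould z hist (array([211, 567, 333,  59,  14,  10,  16, 111, 330, 210,  22,   0,   0]), array([-0.006, -0.002,  0.002,  0.006,  0.01 ,  0.014,  0.018,  0.022,
        0.026,  0.03 ,  0.034,  0.038,  0.042,  0.046]))
mould 695 [552.3 360.9 177.5  66.5  73.7] med z 0.029 mean [0.5475 0.3471]
(array([ 392, 1019,  603,  407,  947,  537,   84,   27,   41,   56,    8,
         24,   39,   19,   33,   32,   33,   14,   15,   22,   30,   11,
          5,    6,    7,   10]), array([-0.006, -0.002,  0.002,  0.006,  0.01 ,  0.014,  0.018,  0.022,
        0.026,  0.03 ,  0.034,  0.038,  0.042,  0.046,  0.05 ,  0.054,
        0.058,  0.062,  0.066,  0.07 ,  0.074,  0.078,  0.082,  0.086,
        0.09 ,  0.094,  0.098]))
base 1819 [569.1 -74.7 221.7 269.3   4.2] med z 0.0126 mean [ 0.5671 -0.0757]
block 94 [618.3  50.6  45.5  26.4  79.5] med z 0.0432 mean [0.6176 0.0508]
```

```bash
cat > fit.py <<'E'
from h import *
from scipy.optimize import differential_evolution
from scipy.ndimage import map_coordinates
def proj(c,X): return cv2.projectPoints(np.asarray(X,float),np.ravel(c["rvec"]),np.ravel(c["tvec"]),np.array(c["intrinsics"],float),np.array([c["k1"],0,0,0,0],float))[0].reshape(-1,2)
def grad(c):
    l=cv2.cvtColor(cv2.GaussianBlur(c["image"],(0,0),.8),cv2.COLOR_RGB2LAB).astype(float)
    g=sum(cv2.Sobel(l[...,i],6,1,0)**2+cv2.Sobel(l[...,i],6,0,1)**2 for i in range(3))**.5
    return np.minimum(g,120)
def rect(x0,x1,y0,y1,z): 
    p=np.array([[x0,y0,z],[x1,y0,z],[x1,y1,z],[x0,y1,z]]);return [(p[i],p[(i+1)%4]) for i in range(4)]
def pts(segs,step=.002): return np.concatenate([a+(b-a)*np.linspace(0,1,max(3,int(np.linalg.norm(b-a)/step)))[:,None] for a,b in segs])
def place(X,p): 
    c,s=np.cos(p[2]),np.sin(p[2]);return np.c_[c*X[:,0]-s*X[:,1]+p[0],s*X[:,0]+c*X[:,1]+p[1],X[:,2]]
def fit(cams,X,p0,r=(.015,.015,.15)):
    G=[grad(c) for c in cams]
    def f(p):
        Y=place(X,p);s=0
        for c,g in zip(cams,G):
            uv=proj(c,Y);s-=map_coordinates(g,[uv[:,1],uv[:,0]],order=1).mean()
        return s
    o=differential_evolution(f,[(a-b,a+b) for a,b in zip(p0,r)],seed=0,popsize=20,tol=1e-5)
    return o.x,o.fun
mould=pts(rect(-.03,.03,-.075,.075,.028)+rect(-.03,.03,-.075,.075,0))
def carrier(bx,by):
    s=rect(-.065,.065,-.1175,.1175,.012)+rect(.025-bx/2,.025+bx/2,.135-by/2,.135+by/2,.042)
    for sx in(1,-1):
        for sy in(1,-1):
            for o in(0,.006):
                A=np.array([sx*(.0325+o),sy*.055,.030]);B=np.array([sx*(.0325+o),sy*(.0775+o),.030]);s.append((A,B))
    return pts(s)
E
python3 - <<'E'
from fit import *
import pickle
C=[camera(n) for n in("top","side")];pickle.dump(C,open("pics/c0.pkl","wb"))
o=[]
for nm,cs in(("top",C[:1]),("side",C[1:]),("both",C)):
    m=fit(cs,mould,(.552,.355,1.3));print(nm,"mould",m[0].round(4),m[1])
    for b in((.026,.046),(.046,.026)):
        k=fit(cs,carrier(*b),(.57,-.078,-.17));print(nm,b,k[0].round(4),k[1])
    if nm=="both": M,Kp=m[0],k[0]
c=C[0]
im=cv2.resize(cv2.cvtColor(c["image"],cv2.COLOR_RGB2BGR),None,fx=4,fy=4,interpolation=cv2.INTER_CUBIC)
for X,p in((mould,M),(carrier(.046,.026),Kp)):
    for u,v in proj(c,place(X,p)): cv2.circle(im,(int(4*u+2),int(4*v+2)),0,(0,0,255),-1)
cv2.imwrite("pics/fit.png",im[4*175:4*250,4*220:4*415])
E
```

```text
top mould [0.567  0.34   1.1527] -56.41469518747621
top (0.026, 0.046) [ 0.5676 -0.0835 -0.117 ] -71.44391876996129
top (0.046, 0.026) [ 0.5673 -0.0844 -0.121 ] -70.61979808895428
side mould [0.567 0.34  1.371] -68.59488007768022
side (0.026, 0.046) [ 0.5612 -0.0904 -0.1792] -96.49286806269056
side (0.046, 0.026) [ 0.5611 -0.0909 -0.188 ] -96.78471866913432
both mould [0.567 0.34  1.15 ] -123.43926085212101
both (0.026, 0.046) [ 0.5623 -0.0847 -0.174 ] -163.5855739491554
both (0.046, 0.026) [ 0.5621 -0.0855 -0.1736] -163.679626353294
```

View pics/fit.png

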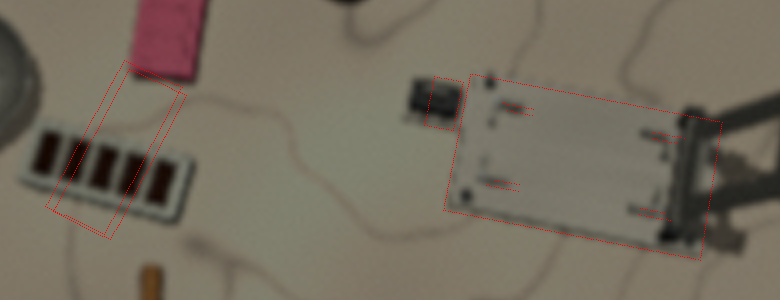

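```bash
cat >> fit.py <<'E'
def carrier2():
    s=rect(-.065,.065,-.11,.10,.012); s=[s[1],s[3]]+rect(.012,.038,.112,.158,.042)*1
    s+=rect(.012,.038,.112,.158,.042)
    for sx in(1,-1):
        for sy in(1,-1):
            for o in(0,.006):
                s.append((np.array([sx*(.0325+o),sy*.055,.030]),np.array([sx*(.0325+o),sy*(.0775+o),.030])))
                s.append((np.array([sx*(.0325+o),sy*(.0775+o),.030]),np.array([sx*.022,sy*(.0775+o),.030])))
    return s
E
python3 - <<'E'
from fit import *
import pickle
C=pickle.load(open("pics/c0.pkl","rb"))
A=carrier2();B=A[:2]+rect(.002,.048,.122,.148,.042)*2+A[10:]
for nm,cs in(("top",C[:1]),("side",C[1:]),("both",C)):
    m=fit(cs,mould,(.55,.358,-.28));print(nm,"mould",m[0].round(4),m[1])
    for s in(A,B):
        k=fit(cs,pts(s),(.57,-.078,-.17),(.012,.014,.08));print(nm,k[0].round(4),k[1])
        if nm=="both" and s is B: pass
    M,Kp=m[0],k[0]
out=[]
for c,(r0,r1,c0,c1) in zip(C,((185,245,310,405),(175,255,300,385))):
    im=cv2.resize(cv2.cvtColor(c["image"],cv2.COLOR_RGB2BGR),None,fx=8,fy=8,interpolation=cv2.INTER_CUBIC)
    for u,v in proj(c,place(pts(B),Kp)): cv2.circle(im,(int(8*u+4),int(8*v+4)),0,(0,0,255),-1)
    im=im[8*r0:8*r1,8*c0:8*c1]; out.append(cv2.resize(im,(400,int(im.shape[0]*400/im.shape[1]))))
h=max(o.shape[0] for o in out)
cv2.imwrite("pics/fit2.png",np.hstack([np.pad(o,((0,h-o.shape[0]),(0,0),(0,0))) for o in out]))
E
```

```text
top mould [ 0.5397  0.3434 -0.2303] -96.9206847780021
top [ 0.5629 -0.0805 -0.1754] -77.61768525671611
top [ 0.5676 -0.0845 -0.1222] -74.25513482574856
side mould [ 0.5494  0.3536 -0.2499] -109.26500361302955
side [ 0.5638 -0.0757 -0.2185] -98.1548106578738
side [ 0.5633 -0.0784 -0.1914] -94.46297316232021
both mould [ 0.5403  0.3432 -0.2419] -201.22445230574615
both [ 0.563  -0.08   -0.1839] -174.55725999957048
both [ 0.5623 -0.0833 -0.1767] -167.84300615837086
```

View pics/fit2.png

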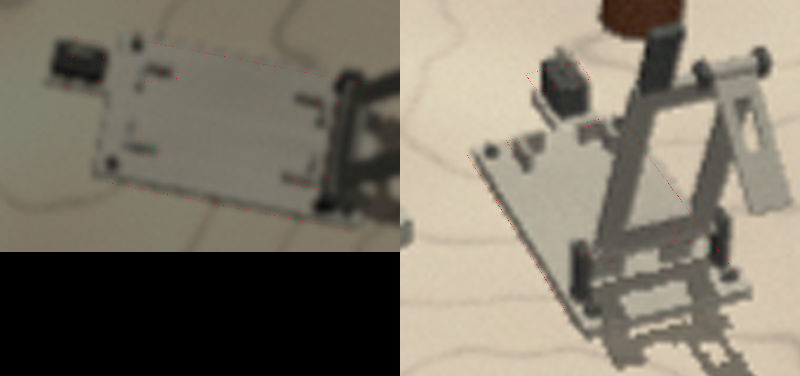

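The overlay shows the carrier outline roughly right, but y is uncertain by about 10 mm and shadows bias the fit. I'll refine it with dark blobs (cells, staple block) and edge profiles.

```bash
cat >> fit.py <<'E'
def ray(c,uv,z):
    K=np.array(c["intrinsics"],float);p=cv2.undistortPoints(np.array(uv,float).reshape(-1,1,2),K,np.array([c["k1"],0,0,0,0],float)).reshape(-1,2)
    Rm=R.from_rotvec(np.ravel(c["rvec"])).as_matrix();o=-Rm.T@np.ravel(c["tvec"]);d=np.c_[p,np.ones(len(p))]@Rm
    return o+d*((z-o[2])/d[:,2])[:,None]
E
python3 - <<'E'
from fit import *
import pickle
C=pickle.load(open("pics/c0.pkl","rb"))
for c,(r0,r1,c0,c1),(b0,b1,d0,d1) in zip(C,((200,236,222,272),(150,182,268,298)),((188,210,318,342),(183,205,322,345))):
    Rm=R.from_rotvec(np.ravel(c["rvec"])).as_matrix();print("cam at",(-Rm.T@np.ravel(c["tvec"])).round(3))
    im=c["image"].astype(int)
    g=im[r0:r1,c0:c1].sum(-1);
    m=(g<180).astype(np.uint8)
    n,l,st,ce=cv2.connectedComponentsWithStats(m,connectivity=4)
    for i in range(1,n):
        if st[i,4]>12: print("cell",st[i],(ce[i]+[c0,r0]).round(2),ray(c,ce[i]+[c0,r0],.028)[0].round(4),im[r0:r1,c0:c1][l==i].mean(0).round())
    g=im[b0:b1,d0:d1].sum(-1);m=(g<210).astype(np.uint8)
    n,l,st,ce=cv2.connectedComponentsWithStats(m)
    i=1+np.argmax(st[1:,4]);print("block",st[i],(ce[i]+[d0,b0]).round(2))
    print(g//3)
E
```

```text
cam at [0.264 0.048 1.375]
cell [ 0  0  7 10 28] [224.61 204.5 ] [0.5898 0.4279 0.028 ] [63. 58. 50.]
cell [ 6  8  7 11 55] [231.24 212.98] [0.5588 0.401  0.028 ] [37. 29. 23.]
cell [13 10  8 11 54] [238.31 214.72] [0.5529 0.3746 0.028 ] [39. 30. 24.]
cell [20 12  8 10 51] [245.63 216.61] [0.5466 0.3475 0.028 ] [37. 28. 22.]
cell [27 13  8 11 56] [252.68 218.3 ] [0.541  0.3216 0.028 ] [39. 30. 23.]
cell [35 15  7 11 53] [259.74 220.09] [0.535  0.2956 0.028 ] [38. 29. 22.]
block [  4   7  14  11 106] [328.29 199.85]
[[118 119 119 119 119 120 119 119 119 119 120 119 120 119 119 119 118 118
  119 118 119 118 117 118]
 [120 120 120 120 119 119 120 119 120 119 119 119 119 119 119 119 118 118
  119 118 118 116 118 117]
 [118 119 118 119 119 119 119 120 120 121 119 120 119 117 119 120 119 119
  120 118 118 116 117 117]
 [119 119 119 119 120 120 119 120 119 120 119 119 119 119 120 119 118 118
  118 118 120 119 118 116]
 [120 118 119 120 120 121 121 120 120 120 121 121 119 121 119 119 118 119
  119 117 116 118 116 111]
 [119 119 120 120 120 114 114 114 114 115 117 120 120 120 120 120 120 119

[... 3370 characters left out ...]
146 201 202 201 202]
 [208 205 207 205 206 205 194 124 116 153  91  49  48  53  48  52  57  86
  144 189 199 197 200]
 [204 206 207 205 204 205 205 189 108 134 155  95  59  69  80  96 103 136
  170 174 187 186 188]
 [205 205 204 204 203 204 205 197 151  99 135 157 109 129 148 163 157 155
  150 145 156 150 165]
 [204 204 205 204 204 205 205 203 193 126 109 157 174 175 169 143 125 118
  110  92  94 120 142]
 [203 206 204 200 200 197 191 181 184 186 128 160 176 185 177 138  88  91
   93  94  89  97 142]
 [204 200 195 185 167 152 140 125 132 173 170 173 172 172 167 140  92  93
   97  95  85  88 115]
 [197 183 153 156 135 106  94  92 118 175 175 172 174 175 169 143  92  96
  111 117 107  77  80]]
```

```bash
python3 - <<'E'
from fit import *
import pickle
C=pickle.load(open("pics/c0.pkl","rb"))
box=np.array([[x,y,z] for x in(-.013,.013) for y in(-.023,.023) for z in(0,.042)])
boxb=np.array([[x,y,z] for x in(-.023,.023) for y in(-.013,.013) for z in(0,.042)])
rg=((190,208,318,340),(187,203,326,345));br=(119,200);dk=(33,60)
def tgt(i):
    r0,r1,c0,c1=rg[i];g=C[i]["image"][r0:r1,c0:c1].mean(-1);return np.clip((br[i]-g)/(br[i]-dk[i]),0,1)
def ren(i,p,B):
    r0,r1,c0,c1=rg[i];S=8;uv=proj(C[i],place(B,p));uv=(uv-[c0,r0]+.5)*S
    m=np.zeros(((r1-r0)*S,(c1-c0)*S),np.float32);cv2.fillConvexPoly(m,cv2.convexHull(uv.astype(np.int32)),1.)
    m=cv2.resize(m,(c1-c0,r1-r0),interpolation=cv2.INTER_AREA);return cv2.GaussianBlur(m,(0,0),.8 if i==0 else .5)
for nm,B in(("26x46",box),("46x26",boxb)):
  for cs in([0],[1],[0,1]):
    f=lambda p:sum(((ren(i,[p[0],p[1],-.175],B)-tgt(i))**2).sum() for i in cs)
    o=differential_evolution(f,[(.59,.64),(.03,.075)],seed=1);print(nm,cs,o.x.round(4),round(o.fun,2))
# base long-edge profiles along carrier x, yaw scan
for i,ys in((0,np.linspace(-.06,.09,60)),(1,np.linspace(-.06,.09,60))):
  g=C[i]["image"].mean(-1)
  for yaw in(-.15,-.165,-.18,-.195):
    for sgn,nm in((-1,"lowx"),(1,"highx")):
      xs=np.arange(.05,.082,.002)*sgn
      pr=[map_coordinates(g,proj(C[i],place(np.c_[np.full(60,x),ys,np.full(60,.012)],[.5665,-.075,yaw])).T[::-1],order=1).mean() for x in xs]
      print(i,yaw,nm,np.round(pr).astype(int))
E
```

```text
26x46 [0] [0.6162 0.0509] 3.2
26x46 [1] [0.6165 0.0443] 19.36
26x46 [0, 1] [0.6182 0.0489] 27.54
46x26 [0] [0.6056 0.0488] 38.58
46x26 [1] [0.6202 0.0537] 41.46
46x26 [0, 1] [0.62   0.0526] 91.74
0 -0.15 lowx [112 113 112 110 105  99  95  95 100 107 113 116 118 118 118 118]
0 -0.15 highx [111 111 111 110 110 109 108 108 108 108 109 110 111 112 112 113]
0 -0.165 lowx [112 112 112 110 106  99  94  94  99 106 113 116 118 118 118 118]
0 -0.165 highx [111 111 111 110 110 109 109 108 108 109 110 111 111 112 112 112]
0 -0.18 lowx [112 112 112 110 106  99  94  93  98 106 112 116 118 118 118 118]
0 -0.18 highx [111 111 110 110 110 110 109 109 109 109 110 111 112 112 112 112]
0 -0.195 lowx [112 112 112 110 106  99  94  93  97 105 112 116 117 118 118 118]
0 -0.195 highx [111 110 110 110 110 110 110 109 109 109 110 111 112 112 112 112]
1 -0.15 lowx [163 165 167 165 156 140 124 123 142 170 189 196 198 198 198 198]
1 -0.15 highx [124 127 129 129 128 129 128 128 129 132 136 138 139 139 139 139]
1 -0.165 lowx [162 163 166 166 159 141 122 118 139 170 190 197 198 198 198 198]
1 -0.165 highx [125 127 128 128 128 129 129 129 130 133 137 140 140 140 140 140]
1 -0.18 lowx [162 162 164 166 161 144 121 115 136 169 190 197 198 198 198 198]
1 -0.18 highx [125 126 126 127 128 130 130 131 132 135 139 142 142 141 141 141]
1 -0.195 lowx [161 161 162 164 161 146 123 114 133 166 188 196 198 198 198 198]
1 -0.195 highx [124 125 125 127 129 130 131 132 134 137 141 143 144 143 143 142]
```

Measurements:
- **Mould:** about (0.5475, 0.348), yaw -0.222. Both cameras' cells agree to 2 mm.
- **Carrier:** about (0.569, -0.078), yaw -0.178. The block's size and height, 46x26 at 43 mm, agree.

Moving now.

```bash
cat > go.py <<'E'
from h import *
def go(x,y,z,yl=None):
    """rows numbers for TCP target; yl = world yaw of closing line (mod pi)"""
    o=get_obs();q=o["eef_rot"];Rm=R.from_quat([q[1],q[2],q[3],q[0]]).as_matrix()
    s=Rm.T@(np.array([x,y,z])-o["eef_pos"])/.4
    t=0
    if yl is not None:
        cur=np.arctan2(Rm[1,1],Rm[0,1]);d=(yl-cur+np.pi/2)%np.pi-np.pi/2;t=-d/np.pi
    print("t",o["time_s"].round(2),"tcp",o["eef_pos"].round(4),"F",o["wrist_force"].round(1),"op",round(float(o["opening"]),3),"shift",s.round(4),"turn",round(t,4))
E
python3 -c "
from go import *
go(.5475,.348,.16,-.222)"
```

```text
Traceback (most recent call last):
  File "go.py", line 9, in go
    print("t",o["time_s"].round(2),"tcp",o["eef_pos"].round(4),"F",o["wrist_force"].round(1),"op",round(float(o["opening"]),3),"shift",s.round(4),"turn",round(t,4))
              ^^^^^^^^^^^^^^^^^
AttributeError: 'float' object has no attribute 'round'
```

```bash
sed -i 's/"t",o\["time_s"\].round(2)/"t",round(float(o["time_s"]),2)/' go.py
python3 -c "
from go import *
go(.5475,.348,.16,-.222)"
```

```text
t 0.7 tcp [0.2185 0.5319 0.2313] F [-0.6 -0.   0.7] op 1.004 shift [-0.9355 -0.1127  0.1783] turn 0.4466
```

play_rows:
  plan:
    - [85,[-0.9355,-0.1127,0.0],0.4466]
    - [85,[-0.9355,-0.1127,0.0],0.4466]
    - [85,[-0.9355,-0.1127,0.0],0.4466]
    - [85,[-0.9355,-0.1127,0.0],0.4466]
    - [85,[-0.9355,-0.1127,0.0],0.4466]
    - [85,[-0.9355,-0.1127,0.0],0.4466]
    - [85,[-0.9355,-0.1127,0.1783],0.4466]
    - [85,[-0.9355,-0.1127,0.1783],0.4466]
    - [85,[-0.9355,-0.1127,0.1783],0.4466]
    - [85,[-0.9355,-0.1127,0.1783],0.4466]

```text
time_s: 1.7
eef_pos: [0.5477, 0.346, 0.1571]
eef_rot: [-0.001, 0.783, 0.621, -0.002]
wrist_force: [0.6, 0.2, 1.3]
opening: 0.996
grasp_force: 0.0
```

```bash
python3 -c "
from go import *
go(.5475,.348,.06,-.222)
c=camera('top');save(c,'t1.png')
d=camera('side');save(d,'s1.png')
a=cv2.resize(cv2.cvtColor(c['image'],4)[185:245,210:290],(400,300),interpolation=2);b=cv2.resize(cv2.cvtColor(d['image'],4)[110:185,240:340],(400,300),interpolation=2)
cv2.imwrite('pics/v1.png',np.hstack([a,b]))"
```

```text
t 1.7 tcp [0.5477 0.346  0.1571] F [0.6 0.2 1.3] op 0.996 shift [ 0.0053 -0.0008  0.2428] turn -0.0025
```

View pics/v1.png

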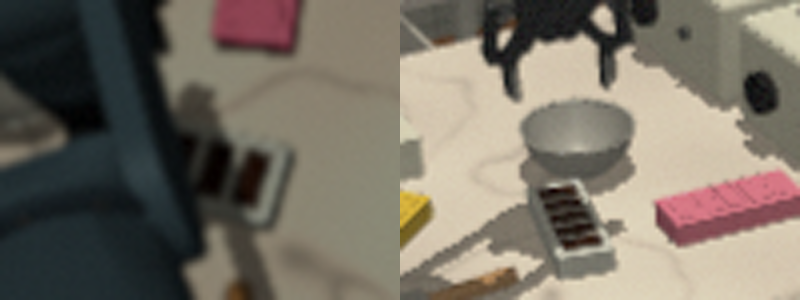

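The mould is below the fingers, in the side view at about (275,168), and they straddle it. Descending.

play_rows:
  plan:
    - [85,[0.0053,0.0,0.15],0]
    - [85,[0.0053,0.0,0.25],0]
    - [85,[0.0053,0.0,0.32],0]
    - [85,[0.0053,0.0,0.365],0]
    - [85,[0.0053,0.0,0.38],0]
    - [85,[0.0053,0.0,0.38],0]
    - [85,[0.0053,0.0,0.38],0]

```text
time_s: 2.5
eef_pos: [0.5495, 0.3508, 0.0101]
eef_rot: [0.001, 0.781, 0.625, 0.002]
wrist_force: [-0.1, 1.7, 0.4]
opening: 0.999
grasp_force: 0.0
```

```bash
python3 -c "
from go import *
go(.5475,.348,.003,-.222)"
```

```text
t 2.5 tcp [0.5495 0.3508 0.0101] F [-0.1  1.7  0.4] op 0.999 shift [-0.008  -0.0034  0.0178] turn 0.0001
```

play_rows:
  plan:
    - [85,[-0.004,0,0.012],0]
    - [60,[-0.004,0,0.012],0]
    - [50,[-0.004,0,0.012],0]
    - [50,[-0.004,0,0.012],0]
    - [50,[-0.004,0,0.012],0]
    - [50,[-0.004,0,0.012],0]
    - [50,[-0.004,0,0.012],0]

```text
time_s: 3.2
eef_pos: [0.5483, 0.3487, 0.0041]
eef_rot: [0.0, 0.781, 0.624, 0.001]
wrist_force: [-0.6, -0.0, 6.6]
opening: 0.683
grasp_force: 67.2
```

play_rows:
  plan:
    - [50,[0,0,-0.05],0]
    - [50,[0,0,-0.12],0]
    - [50,[0,0,-0.2],0]
    - [50,[0,0,-0.28],0]
    - [50,[0,0,-0.32],0]
    - [50,[0,0,-0.32],0]

```text
time_s: 3.8
eef_pos: [0.549, 0.3492, 0.1335]
eef_rot: [0.001, 0.781, 0.624, 0.002]
wrist_force: [0.9, -0.5, -1.7]
opening: 0.689
grasp_force: 66.4
```

```bash
python3 -c "
from go import *
go(.569,-.078,.13,-.178)
d=camera('side');save(d,'s2.png')"
```

```text
t 3.8 tcp [0.549  0.3492 0.1335] F [ 0.9 -0.5 -1.7] op 0.689 shift [-1.0307  0.2838  0.0072] turn -0.014
```

play_rows:
  plan:
    - [50,[-0.04,0.011,0],0]
    - [50,[-0.12,0.033,0],0]
    - [50,[-0.21,0.058,0],0]
    - [50,[-0.31,0.085,0],0]
    - [50,[-0.41,0.113,0],0]
    - [50,[-0.51,0.14,0],0]
    - [50,[-0.61,0.168,0],0]
    - [50,[-0.69,0.19,0],0]
    - [50,[-0.74,0.204,0],0]
    - [50,[-0.75,0.207,0],0]

```text
time_s: 4.85
eef_pos: [0.5607, 0.0345, 0.1288]
eef_rot: [-0.001, 0.782, 0.623, -0.002]
wrist_force: [0.0, 0.6, -3.3]
opening: 0.685
grasp_force: 66.2
```

```bash
python3 -c "
from go import *
go(.569,-.078,.13,-.178)"
```

```text
t 4.85 tcp [0.5607 0.0345 0.1288] F [ 0.   0.6 -3.3] op 0.685 shift [-0.2694  0.0832 -0.0029] turn -0.0151
```

play_rows:
  plan:
    - [50,[-0.04,0.013,0],-0.003]
    - [50,[-0.11,0.034,0],-0.007]
    - [50,[-0.18,0.056,0],-0.012]
    - [50,[-0.24,0.074,0],-0.0145]
    - [50,[-0.27,0.083,0],-0.0145]
    - [50,[-0.27,0.083,0],-0.0145]
    - [50,[-0.27,0.083,0],-0.0145]

```text
time_s: 5.55
eef_pos: [0.5703, -0.0741, 0.1303]
eef_rot: [-0.001, 0.767, 0.642, -0.0]
wrist_force: [-0.5, 0.3, -2.0]
opening: 0.686
grasp_force: 66.3
```

```bash
python3 -c "
from go import *
import pickle
go(.569,-.078,.13,-.178)
c=camera('top');d=camera('side')
go(.569,-.078,.13,-.178)
pickle.dump([c,d],open('pics/c2.pkl','wb'))
a=cv2.resize(cv2.cvtColor(c['image'],4)[175:250,300:400],(400,300),interpolation=2);b=cv2.resize(cv2.cvtColor(d['image'],4)[150:255,290:390],(400,420),interpolation=2)
cv2.imwrite('pics/v2.png',np.hstack([np.pad(a,((0,120),(0,0),(0,0))),b]))"
```

```text
t 5.55 tcp [ 0.5703 -0.0741  0.1303] F [-0.5  0.3 -2. ] op 0.686 shift [-0.0102 -0.0013  0.0008] turn 0.0004
t 5.65 tcp [ 0.5705 -0.0737  0.1308] F [ 0.   0.9 -2.9] op 0.687 shift [-0.0114 -0.0018  0.0019] turn 0.0008
```

View pics/v2.png

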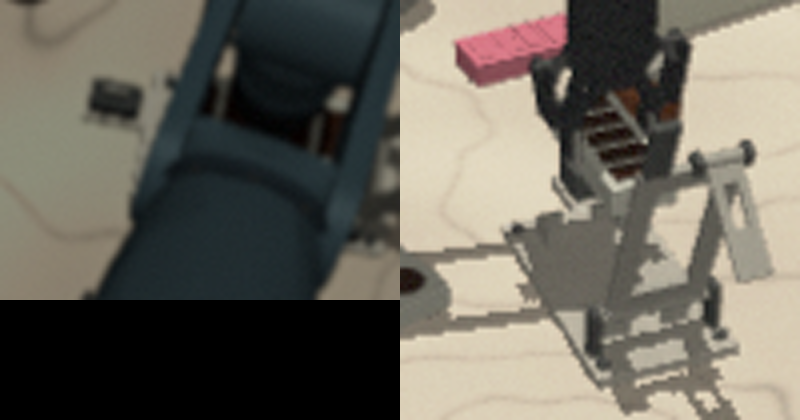

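The mould hangs over the pocket and is level, with cells visible in the side view at about (345,185). I'll check its camera position against the TCP.

```bash
python3 - <<'E'
from fit import *
import pickle
C=pickle.load(open('pics/c2.pkl','rb'));c=C[1]
r0,r1,c0,c1=170,205,330,360
im=c["image"].astype(int);sub=im[r0:r1,c0:c1];m=((sub.sum(-1)<260)&(sub[...,0]>sub[...,2]*1.5)).astype(np.uint8)
n,l,st,ce=cv2.connectedComponentsWithStats(m,connectivity=4)
for i in range(1,n):
    if st[i,4]>6: print(st[i],(ce[i]+[c0,r0]).round(2),ray(c,ce[i]+[c0,r0],.155)[0].round(4))
# expected end-cell positions if mould centre = TCP
for k in(-2,-1,0,1): 
    y=k*.0267;X=place(np.array([[0,y,.155]]),[.5704,-.0740,-.178]);print(k,X.round(4),proj(c,X).round(2))
E
```

```text
[14  2  6  7 29] [346.93 174.34] [ 0.6167 -0.0357  0.155 ]
[25  5  5  5 18] [357.   177.33] [ 0.6353 -0.0704  0.155 ]
[ 6  8  9  4 18] [339.39 179.44] [ 0.5764 -0.0496  0.155 ]
[13 12  4  3  8] [344.75 182.75] [ 0.5806 -0.0768  0.155 ]
[ 7 13  7  3 12] [340.   183.75] [ 0.5635 -0.0734  0.155 ]
[10 16 11  4 25] [344.8  187.52] [ 0.5646 -0.1014  0.155 ]
[13 21  7  4 15] [345.8  192.33] [ 0.5516 -0.1271  0.155 ]
-2 [[ 0.5609 -0.1266  0.155 ]] [[348.07 191.41]]
-1 [[ 0.5657 -0.1003  0.155 ]] [[344.89 187.27]]
0 [[ 0.5704 -0.074   0.155 ]] [[341.8  183.24]]
1 [[ 0.5751 -0.0477  0.155 ]] [[338.78 179.31]]
```

```bash
python3 - <<'E'
from fit import *
import pickle
C=pickle.load(open('pics/c0.pkl','rb'));out=[]
p=[.569,-.078,-.178]
box=[(np.array([x,y,0]),np.array([x,y,.042])) for x in(.012,.038) for y in(.112,.158)]
s=carrier2();s=s[:2]+s[2:6]+box+s[10:]
for sx in(1,-1):
  for sy in(1,-1):
    s.append((np.array([sx*.0385,sy*.055,.012]),np.array([sx*.0385,sy*.055,.030])))
for c,(r0,r1,c0,c1) in zip(C,((190,236,320,368),(180,228,316,366))):
    S=8;W=cv2.resize(cv2.cvtColor(c["image"],4)[r0:r1,c0:c1],None,fx=S,fy=S,interpolation=cv2.INTER_CUBIC)
    W=np.clip(W*(1.5 if c is C[0] else 1),0,255).astype(np.uint8)
    for a,b in s:
        uv=(proj(c,place(np.array([a,b]),p))-[c0,r0]+.5)*S
        cv2.line(W,*[tuple(int(t) for t in q) for q in uv],(0,0,255),1)
    out.append(W)
h=max(o.shape[0] for o in out)
o=np.hstack([np.pad(o,((0,h-o.shape[0]),(0,0),(0,0))) for o in out]);print(o.shape);cv2.imwrite("pics/v3.png",o)
E
```

```text
(384, 784, 3)
```

View pics/v3.png

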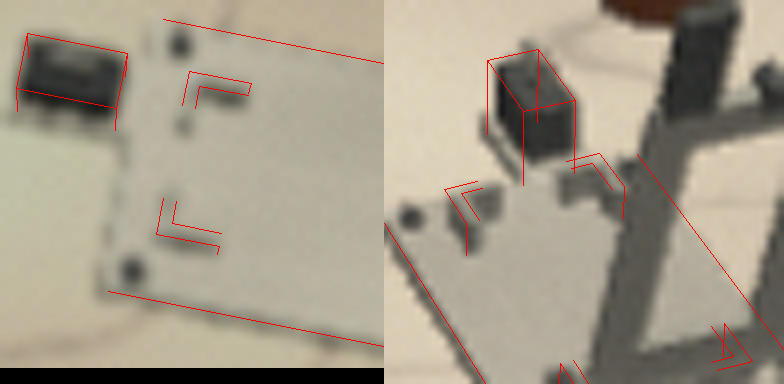

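The overlay fits within about 1 px: block at (332,199) and rims in the top view, rims at (372,205) in the side view. Correcting 4 mm and lowering to just above the rims.

play_rows:
  plan:
    - [50,[-0.0108,-0.0015,0],0]
    - [50,[-0.0108,-0.0015,0.05],0]
    - [50,[-0.0108,-0.0015,0.12],0]
    - [50,[-0.0108,-0.0015,0.18],0]
    - [50,[-0.0108,-0.0015,0.215],0]
    - [50,[-0.0108,-0.0015,0.228],0]
    - [50,[-0.0108,-0.0015,0.228],0]
    - [50,[-0.0108,-0.0015,0.228],0]

```text
time_s: 6.45
eef_pos: [0.5705, -0.0794, 0.0411]
eef_rot: [0.001, 0.767, 0.642, 0.0]
wrist_force: [0.8, -0.7, -2.5]
opening: 0.688
grasp_force: 66.1
```

```bash
python3 - <<'E'
from go import *
from fit import *
import pickle
go(.569,-.078,.0375,-.178)
c=camera("side");go(.569,-.078,.0375,-.178);pickle.dump(c,open("pics/c3.pkl","wb"))
r0,r1,c0,c1=180,230,316,376;S=12
W=cv2.resize(cv2.cvtColor(c["image"],4)[r0:r1,c0:c1],None,fx=S,fy=S,interpolation=cv2.INTER_CUBIC);cv2.imwrite("pics/v4.png",W)
E
```

```text
t 6.45 tcp [ 0.5705 -0.0794  0.0411] F [ 0.8 -0.7 -2.5] op 0.688 shift [ 0.0029 -0.0044  0.0091] turn 0.0005
t 6.5 tcp [ 0.5707 -0.0795  0.0413] F [ 1.3 -0.1 -2. ] op 0.688 shift [ 0.0029 -0.0049  0.0096] turn 0.0005
```

View pics/v4.png

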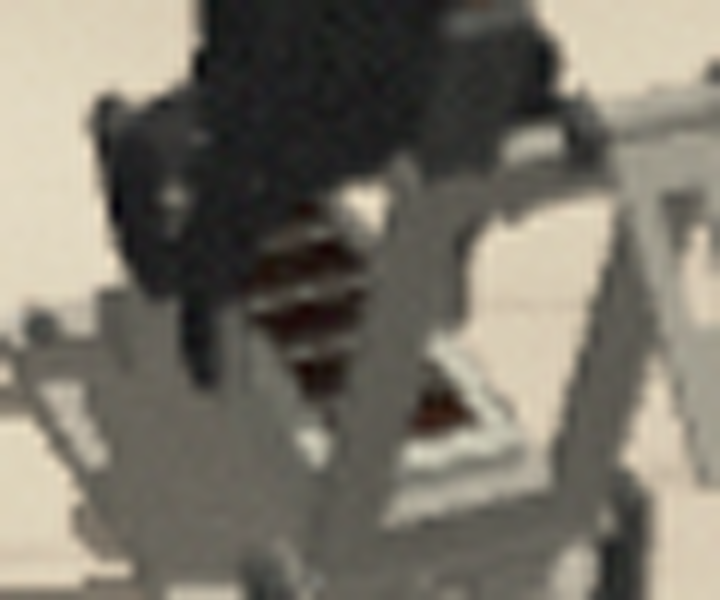

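The view shows the mould above the pocket with clearance. Continuing gently and watching the force.

play_rows:
  plan:
    - [50,[0.001,-0.002,0.01],0]
    - [50,[0.001,-0.002,0.018],0]
    - [50,[0.001,-0.002,0.024],0]
    - [50,[0.001,-0.002,0.03],0]
    - [50,[0.001,-0.002,0.03],0]

```text
time_s: 7.0
eef_pos: [0.5685, -0.0786, 0.0275]
eef_rot: [-0.0, 0.767, 0.642, -0.0]
wrist_force: [-1.3, 0.4, -2.9]
opening: 0.687
grasp_force: 66.1
```

play_rows:
  plan:
    - [50,[0,0,0.008],0]
    - [50,[0,0,0.016],0]
    - [50,[0,0,0.022],0]
    - [50,[0,0,0.026],0]
    - [50,[0,0,0.028],0]
    - [50,[0,0,0.028],0]

```text
time_s: 7.6
eef_pos: [0.5688, -0.0786, 0.0166]
eef_rot: [-0.0, 0.767, 0.642, -0.0]
wrist_force: [-0.6, -0.1, -3.4]
opening: 0.691
grasp_force: 66.1
```

play_rows:
  plan:
    - [50,[0,0,0.003],0]
    - [50,[0,0,0.005],0]
    - [50,[0,0,0.005],0]

```text
time_s: 7.9
eef_pos: [0.5691, -0.0787, 0.0161]
eef_rot: [0.0, 0.767, 0.642, -0.0]
wrist_force: [-5.3, 1.8, 8.1]
opening: 0.685
grasp_force: 67.5
```

play_rows:
  plan:
    - [65,[0,0,0.004],0]
    - [75,[0,0,0.004],0]
    - [80,[0,0,0.004],0]
    - [85,[0,0,0.0],0]
    - [85,[0,0,-0.02],0]
    - [85,[0,0,-0.08],0]
    - [85,[0,0,-0.17],0]
    - [85,[0,0,-0.28],0]
    - [85,[0,0,-0.38],0]
    - [85,[0,0,-0.38],0]

```text
time_s: 8.9
eef_pos: [0.573, -0.08, 0.1745]
eef_rot: [0.005, 0.767, 0.642, 0.003]
wrist_force: [1.3, -1.3, 0.5]
opening: 0.995
grasp_force: 0.0
```

```bash
python3 - <<'E'
from go import *
from fit import *
import pickle
go(.569,-.078,.2,-.178)
c=camera("side");pickle.dump(c,open("pics/c4.pkl","wb"))
P=cloud(c)
# lid & hasp geometry: points in carrier frame
Q=P-np.array([.569,-.078,0]);a=.178;ca,sa=np.cos(a),np.sin(a)
X=np.stack([ca*Q[...,0]-sa*Q[...,1],sa*Q[...,0]+ca*Q[...,1],Q[...,2]],-1)
for l in("lid","hasp"):
    ms=masks_of(c,l)
    for s in ms[:1]:
        k=X[cv2.erode(s["mask"].astype(np.uint8),np.ones((2,2)))>0];print(l,s["conf"],s["rect"],len(k));k=k[~np.isnan(k).any(1)]
        for i in np.linspace(0,len(k)-1,22).astype(int): print((k[i]*1000).round())
r0,r1,c0,c1=150,240,300,400;S=6
W=cv2.resize(cv2.cvtColor(c["image"],4)[r0:r1,c0:c1],None,fx=S,fy=S,interpolation=cv2.INTER_CUBIC);cv2.imwrite("pics/v5.png",W)
E
```

```text
t 8.9 tcp [ 0.573  -0.08    0.1745] F [ 1.3 -1.3  0.5] op 0.995 shift [ 0.003  -0.0099 -0.0639] turn 0.0006
lid 0.91 [362.2, 204.1, 43.5, 55.7] 784
[ -29. -183.  283.]
[ -24. -175.  255.]
[ -40. -167.  244.]
[  20. -162.  222.]
[ -24. -162.  226.]
[   9. -170.  219.]
[ -37. -162.  218.]
[147. 100.  -1.]
[  16. -185.  209.]
[  26. -141.  166.]
[ -25. -139.  167.]
[ -30. -136.  154.]
[ -34. -137.  148.]
[  28. -126.  115.]
[  26. -124.  107.]
[  37. -117.   91.]
[  18. -221.  161.]
[  24. -107.   67.]
[ -10. -111.   71.]
[  39. -109.   51.]
[   8. -104.   48.]
[ -35. -104.   44.]
hasp 0.72 [375.9, 203.1, 14.3, 33.4] 254
[  31. -165.  232.]
[  27. -167.  227.]
[  14. -167.  223.]
[  23. -170.  219.]
[  32. -172.  215.]
[  36. -178.  213.]
[   9. -179.  214.]
[  34. -151.  186.]
[  38. -182.  201.]
[  35. -188.  198.]
[  32. -195.  196.]
[  31. -197.  190.]
[  12. -197.  188.]
[  21. -206.  188.]
[  31. -206.  181.]
[  14. -207.  179.]
[  26. -210.  174.]
[  33. -216.  173.]
[  17. -215.  168.]
[  23. -223.  169.]
[  35. -221.  160.]
[  26. -224.  157.]
```

View pics/v5.png

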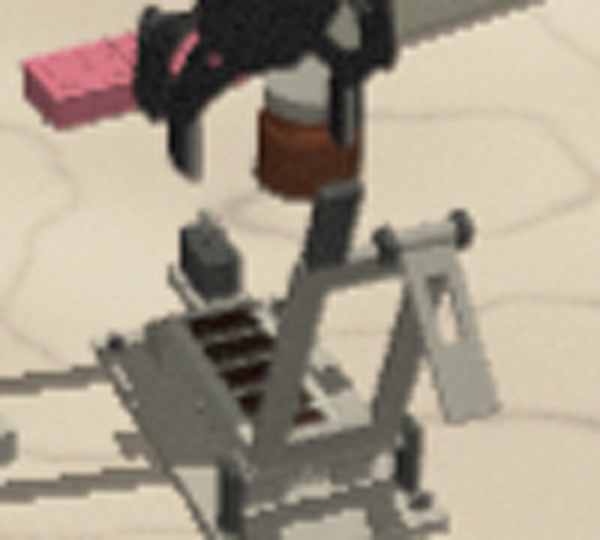

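The mould lies in the pocket flat and centred between the rims, with cells at about (342,212) in the side view. The lid is at about 1.95 rad, with its ear tip at carrier (-30, -185, 280). Tool x is carrier +y and tool y is carrier +x. Next I shut the fingers, go over the ear and push from behind.

play_rows:
  plan:
    - [0,[0,-0.02,-0.12],0]
    - [0,[0,-0.04,-0.24],0]
    - [0,[0,-0.06,-0.35],0]
    - [0,[0,-0.08,-0.4],0]
    - [0,[-0.1,-0.08,-0.4],0]
    - [0,[-0.22,-0.08,-0.4],0]
    - [0,[-0.34,-0.08,-0.4],0]
    - [0,[-0.46,-0.08,-0.4],0]
    - [0,[-0.57,-0.08,-0.4],0]
    - [0,[-0.57,-0.08,-0.4],0]

```text
time_s: 10.05
eef_pos: [0.4951, -0.302, 0.3239]
eef_rot: [-0.002, 0.769, 0.64, -0.001]
wrist_force: [0.3, 0.4, -0.6]
opening: 0.001
grasp_force: 0.0
```

```bash
cat >> go.py <<'E'
def carr():
    o=get_obs();d=o["eef_pos"]-[.569,-.078,0];a=.178
    print("t",round(float(o["time_s"]),2),"carrier xyz mm",np.round([1e3*(np.cos(a)*d[0]-np.sin(a)*d[1]),1e3*(np.sin(a)*d[0]+np.cos(a)*d[1]),1e3*d[2]],1),"F",np.round(o["wrist_force"],1))
E
python3 -c "
from go import *
carr();camera('side');carr()
import math
for k in range(90,-1,-6):
    s,c=math.sin(math.radians(k)),math.cos(math.radians(k));print(k,round(-106+225*c-5*s,1),round(45.5+225*s+5*c,1))"
```

```text
t 10.05 carrier xyz mm [ -33.1 -233.6  323.9] F [ 0.3  0.4 -0.6]
t 10.1 carrier xyz mm [ -32.8 -230.9  324.1] F [ 0.4  0.7 -0.9]
90 -111.0 270.5
84 -87.5 269.8
78 -64.1 266.6
72 -41.2 261.0
66 -19.1 253.1
60 2.2 242.9
54 22.2 230.5
48 40.8 216.1
42 57.9 199.8
36 73.1 181.8
30 86.4 162.3
24 97.5 141.6
18 106.4 119.8
12 113.0 97.2
6 117.2 74.0
0 119.0 50.5
```

play_rows:
  plan:
    - [0,[0,0,0.1],0]
    - [0,[0,0,0.165],0]
    - [0,[0.02,0,0.165],0]
    - [0,[0.06,0,0.165],0]
    - [0,[0.1,0,0.165],0]
    - [0,[0.14,0,0.16],0]
    - [0,[0.18,0,0.155],0]
    - [0,[0.22,0,0.15],0]
    - [0,[0.26,0,0.14],0]
    - [0,[0.295,0,0.135],0]

```text
time_s: 11.1
eef_pos: [0.5181, -0.1796, 0.273]
eef_rot: [-0.0, 0.766, 0.642, -0.0]
wrist_force: [0.0, -2.1, -1.4]
opening: -0.001
grasp_force: 0.9
```

```bash
python3 - <<'E'
from go import *
carr();c=camera("side");carr()
r0,r1,c0,c1=130,240,300,410;S=5
cv2.imwrite("pics/v6.png",cv2.resize(cv2.cvtColor(c["image"],4)[r0:r1,c0:c1],None,fx=S,fy=S,interpolation=cv2.INTER_CUBIC))
E
```

```text
t 11.1 carrier xyz mm [ -32.1 -109.   273. ] F [ 0.  -2.1 -1.4]
t 11.15 carrier xyz mm [ -32.  -107.2  273.2] F [ 0.8  1.5 -0.3]
```

View pics/v6.png

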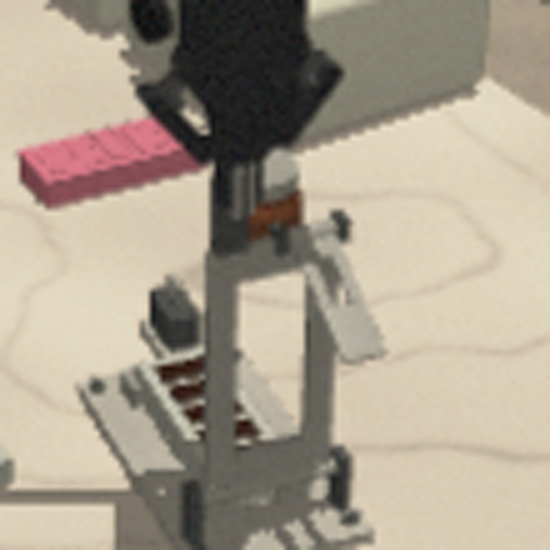

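The lid is upright with the finger behind the ear, at about (346,170) in the side view. Following the arc.

play_rows:
  plan:
    - [0,[0.054,0,0.005],0]
    - [0,[0.112,0,0.0135],0]
    - [0,[0.17,0,0.0275],0]
    - [0,[0.225,0,0.047],0]
    - [0,[0.278,0,0.073],0]
    - [0,[0.328,0,0.104],0]
    - [0,[0.3745,0,0.14],0]
    - [0,[0.417,0,0.18],0]
    - [0,[0.455,0,0.2255],0]
    - [0,[0.4885,0,0.274],0]

```text
time_s: 12.15
eef_pos: [0.5525, 0.0123, 0.1627]
eef_rot: [-0.0, 0.767, 0.642, 0.0]
wrist_force: [0.1, -0.2, 0.0]
opening: 0.002
grasp_force: 0.2
```

```bash
python3 -c "
from go import *
carr();camera('side');carr()"
```

```text
t 12.15 carrier xyz mm [-32.2  85.9 162.7] F [ 0.1 -0.2  0. ]
t 12.2 carrier xyz mm [-34.7  87.5 159. ] F [-1.5  1.  -2.7]
```

play_rows:
  plan:
    - [0,[0.028,0,0.052],0]
    - [0,[0.05,0,0.106],0]
    - [0,[0.0665,0,0.163],0]
    - [0,[0.077,0,0.221],0]
    - [0,[0.08,0,0.255],0]
    - [0,[0.0815,0,0.275],0]
    - [0,[0.0815,0,0.28],0]
    - [0,[0.0815,0,0.28],0]

```text
time_s: 13.0
eef_pos: [0.5585, 0.0429, 0.0517]
eef_rot: [0.0, 0.767, 0.642, 0.0]
wrist_force: [-0.2, -0.2, -0.3]
opening: -0.001
grasp_force: 0.0
```

```bash
python3 -c "
from go import *
carr();camera('side');carr()"
```

```text
t 13.0 carrier xyz mm [-31.8 117.1  51.7] F [-0.2 -0.2 -0.3]
t 13.05 carrier xyz mm [-31.5 117.1  52.1] F [ 1.4 -0.2 -0.7]
```

play_rows:
  plan:
    - [0,[0,0,0.004],0]
    - [0,[0,0,0.008],0]
    - [0,[0,0,0.008],0]

```text
time_s: 13.35
eef_pos: [0.5592, 0.0429, 0.0504]
eef_rot: [0.001, 0.767, 0.642, 0.001]
wrist_force: [-4.7, -0.2, 12.6]
opening: -0.002
grasp_force: 6.8
```

```bash
cat > chk.py <<'E'
from go import *
from fit import *
def chk():
    c=camera("side");P=cloud(c)
    Q=P-np.array([.569,-.078,0]);a=.178;ca,sa=np.cos(a),np.sin(a)
    X=np.stack([ca*Q[...,0]-sa*Q[...,1],sa*Q[...,0]+ca*Q[...,1],Q[...,2]],-1)*1e3
    ok=~np.isnan(X).any(-1)
    def med(x0,x1,y0,y1,z0=20,z1=400):
        m=ok&(X[...,0]>x0)&(X[...,0]<x1)&(X[...,1]>y0)&(X[...,1]<y1)&(X[...,2]>z0)&(X[...,2]<z1);return m.sum(),np.percentile(X[m][:,2],[10,50,90]).round(1) if m.sum() else None
    print("rail -x",[med(-45,-32,y,y+40) for y in(-80,-40,0,40)]);print("rail +x",[med(32,45,y,y+40) for y in(-80,-40,0,40)])
    # everything in hasp column x 12..38
    m=ok&(X[...,0]>12)&(X[...,0]<38)&(X[...,1]>20)&(X[...,1]<200)&(X[...,2]>47)
    k=X[m];k=k[np.argsort(k[:,2])];print("hasp col",len(k));print(k[np.linspace(0,len(k)-1,min(16,len(k))).astype(int)].round() if len(k) else "")
    for l in("hasp","lid"):
        for s in masks_of(c,l)[:1]:
            k=X[s["mask"]&ok];print(l,round(s["conf"],2),np.round(s["rect"]),len(k),np.percentile(k,[5,50,95],axis=0).round())
    carr()
E
python3 -c "
from chk import *
carr();chk()"
```

```text
t 13.35 carrier xyz mm [-31.  117.2  50.4] F [-4.7 -0.2 12.6]
rail -x [(np.int64(29), array([45.6, 48.2, 52. ])), (np.int64(30), array([47.3, 48.9, 51. ])), (np.int64(26), array([43.2, 49.8, 51.8])), (np.int64(177), array([ 47.8, 297.5, 384.8]))]
rail +x [(np.int64(27), array([46.4, 49.3, 51. ])), (np.int64(21), array([44.3, 49.3, 51.6])), (np.int64(25), array([46.1, 49. , 50.9])), (np.int64(47), array([ 46.9,  77.8, 123.4]))]
hasp col 191
[[ 31. 128.  47.]
 [ 31.  70.  48.]
 [ 29.  21.  50.]
 [ 36.  84.  51.]
 [ 30.  42.  54.]
 [ 29. 144.  61.]
 [ 36.  83.  65.]
 [ 16.  73.  81.]
 [ 20.  65.  98.]
 [ 13.  57. 108.]
 [ 13. 104. 119.]
 [ 26.  52. 126.]
 [ 13. 113. 130.]
 [ 24. 103. 138.]
 [ 28. 104. 145.]
 [ 16.  62. 383.]]
hasp 0.59 [341. 189.   5.  13.] 62 [[ 15.  49.   4.]
 [ 25.  65.  95.]
 [ 65. 169. 126.]]
lid 0.86 [345. 207.  44.  53.] 736 [[ -43. -101.   42.]
 [   6.  -11.   49.]
 [  43.   89.   81.]]
t 13.5 carrier xyz mm [-31.1 117.2  50.4] F [-4.  -0.3 13. ]
```

The lid is down: rails level at 49 mm along their whole length, and force reacts at the ear top of 50.4 mm. The hasp stands from (95,45) to about (50,128). Going up, across, and down behind it.

play_rows:
  plan:
    - [0,[0,0,-0.08],0]
    - [0,[0,0,-0.2],0]
    - [0,[0,0,-0.32],0]
    - [0,[-0.04,0.03,-0.335],0]
    - [0,[-0.14,0.08,-0.335],0]
    - [0,[-0.24,0.14,-0.335],0]
    - [0,[-0.25,0.14,-0.335],0]
    - [0,[-0.25,0.14,-0.335],0]
    - [0,[-0.25,0.14,-0.335],0]

```text
time_s: 14.4
eef_pos: [0.5951, -0.0645, 0.1815]
eef_rot: [-0.001, 0.767, 0.642, -0.0]
wrist_force: [-0.2, 0.9, 0.0]
opening: 0.003
grasp_force: 0.0
```

```bash
python3 -c "
from chk import *
carr();chk()"
```

```text
t 14.4 carrier xyz mm [ 23.3  17.9 181.5] F [-0.2  0.9  0. ]
rail -x [(np.int64(32), array([44.2, 48. , 52.2])), (np.int64(30), array([46.2, 49.2, 52.9])), (np.int64(44), array([ 45.7,  50.6, 273.6])), (np.int64(29), array([26.6, 47.7, 50.2]))]
rail +x [(np.int64(25), array([47.7, 49.5, 51.8])), (np.int64(124), array([ 48.2, 327.2, 383. ])), (np.int64(62), array([ 48.2, 228.5, 288.3])), (np.int64(55), array([ 47.6,  63.2, 124.6]))]
hasp col 236
[[ 34.  50.  47.]
 [ 28.  64.  48.]
 [ 35.  25.  50.]
 [ 29.  65.  52.]
 [ 29.  85.  57.]
 [ 33.  85.  64.]
 [ 12.  73.  82.]
 [ 38.  61. 100.]
 [ 14.  50. 117.]
 [ 28.  48. 127.]
 [ 13.  38. 537.]
 [ 14.  62. 542.]
 [ 20.  45. 543.]
 [ 26.  67. 545.]
 [ 25.  65. 549.]
 [ 12.  67. 556.]]
hasp 0.42 [342. 186.  10.  15.] 113 [[ 13.  49.   2.]
 [ 28.  67.  92.]
 [ 77. 191. 130.]]
lid 0.97 [342. 207.  51.  54.] 899 [[ -43. -102.   12.]
 [   2.   10.   49.]
 [  44.  123.   97.]]
t 14.55 carrier xyz mm [ 23.4  18.6 181.8] F [-0.6 -0.8  0.1]
```

play_rows:
  plan:
    - [0,[0,0.003,0.1],0]
    - [0,[0,0.003,0.16],0]
    - [0,[0.02,0.003,0.16],0]
    - [0,[0.045,0.003,0.16],0]
    - [0,[0.07,0.003,0.155],0]
    - [0,[0.095,0.003,0.148],0]
    - [0,[0.12,0.003,0.142],0]
    - [0,[0.14,0.003,0.137],0]
    - [0,[0.157,0.003,0.134],0]
    - [0,[0.157,0.003,0.134],0]

```text
time_s: 15.55
eef_pos: [0.6081, -0.0024, 0.1287]
eef_rot: [0.0, 0.766, 0.642, 0.0]
wrist_force: [0.2, -0.9, -0.0]
opening: 0.004
grasp_force: 0.0
```

```bash
python3 -c "
from chk import *
carr();chk()"
```

```text
t 15.55 carrier xyz mm [ 25.1  81.3 128.7] F [ 0.2 -0.9 -0. ]
rail -x [(np.int64(34), array([44.4, 49.2, 52.1])), (np.int64(29), array([45.1, 49. , 52.2])), (np.int64(28), array([43.9, 48.6, 51.3])), (np.int64(38), array([ 26. ,  48.1, 217.5]))]
rail +x [(np.int64(30), array([46.8, 49. , 52.7])), (np.int64(21), array([47.1, 49.2, 51.4])), (np.int64(27), array([ 46.8,  49.1, 274.1])), (np.int64(201), array([ 54.3, 265.2, 367. ]))]
hasp col 746
[[ 26.  88.  47.]
 [ 35.  90.  56.]
 [ 16.  94.  94.]
 [ 21.  78. 136.]
 [ 28.  67. 162.]
 [ 31.  66. 186.]
 [ 30.  73. 218.]
 [ 38.  50. 256.]
 [ 27.  36. 284.]
 [ 24.  47. 305.]
 [ 31.  39. 334.]
 [ 26.  45. 357.]
 [ 20.  48. 381.]
 [ 36.  66. 486.]
 [ 32. 104. 490.]
 [ 15.  25. 501.]]
hasp 0.22 [226. 148.  44.  29.] 781 [[-343.  585.    2.]
 [-283.  618.   45.]
 [-219.  716.   53.]]
lid 0.71 [345. 202.  48.  61.] 874 [[ -42. -101.   41.]
 [   7.   17.   49.]
 [  43.  114.  101.]]
t 15.7 carrier xyz mm [ 24.9  80.1 128.2] F [ 0.2 -0.4 -0.7]
```

The hasp is upright at y of about 94 with the finger behind it. Following the arc down.

play_rows:
  plan:
    - [0,[0.036,0,0.002],0]
    - [0,[0.0715,0,0.01],0]
    - [0,[0.105,0,0.024],0]
    - [0,[0.135,0,0.044],0]
    - [0,[0.1615,0,0.068],0]
    - [0,[0.1835,0,0.097],0]
    - [0,[0.2,0,0.1295],0]
    - [0,[0.2105,0,0.164],0]
    - [0,[0.215,0,0.185],0]
    - [0,[0.215,0,0.198],0]

```text
time_s: 16.7
eef_pos: [0.6222, 0.0813, 0.0478]
eef_rot: [-0.001, 0.767, 0.642, -0.001]
wrist_force: [-5.0, 3.2, 19.3]
opening: -0.001
grasp_force: 10.2
```

play_rows:
  plan:
    - [0,[0,0,0.003],0]
    - [0,[0,0,0.006],0]
    - [0,[0,0,0.006],0]

```text
time_s: 17.0
eef_pos: [0.6224, 0.0813, 0.0481]
eef_rot: [-0.001, 0.767, 0.642, -0.0]
wrist_force: [-7.3, 2.6, 11.6]
opening: 0.0
grasp_force: 5.8
```

```bash
python3 -c "
from chk import *
carr();chk()"
```

```text
t 17.0 carrier xyz mm [ 24.3 166.2  48.1] F [-7.3  2.6 11.6]
rail -x [(np.int64(32), array([44.8, 49.4, 52.8])), (np.int64(28), array([45.4, 48.8, 52.1])), (np.int64(28), array([45.1, 48.1, 51.5])), (np.int64(34), array([25.7, 48.7, 51.4]))]
rail +x [(np.int64(23), array([46.3, 49. , 53.3])), (np.int64(25), array([46.3, 48.9, 51.7])), (np.int64(23), array([45.6, 48.8, 51.2])), (np.int64(23), array([45.7, 48.6, 51.3]))]
hasp col 702
[[ 26.  40.  47.]
 [ 31.  81.  50.]
 [ 25. 124.  61.]
 [ 17. 153.  93.]
 [ 25. 153. 126.]
 [ 17. 153. 154.]
 [ 17. 126. 197.]
 [ 13. 135. 222.]
 [ 27. 121. 254.]
 [ 35. 123. 279.]
 [ 13. 125. 305.]
 [ 17.  98. 342.]
 [ 27.  96. 366.]
 [ 19.  97. 389.]
 [ 13. 106. 407.]
 [ 15. 113. 429.]]
hasp 0.53 [335. 190.   9.  13.] 40 [[ 13.  98.  44.]
 [ 19. 119.  47.]
 [ 37. 154.  52.]]
lid 0.94 [343. 207.  49.  46.] 778 [[ -43. -102.   43.]
 [  -0.   10.   49.]
 [  42.  134.   53.]]
t 17.15 carrier xyz mm [ 24.3 166.2  48.1] F [-7.4  2.1 12.1]
```

The hasp is flat: z is 48 mm at the finger and 47 mm along the strap, with the stop pushing back. Retracting and checking from clear.

play_rows:
  plan:
    - [0,[0,0,-0.05],0]
    - [0,[0,0,-0.15],0]
    - [0,[0,0,-0.27],0]
    - [0,[0,0,-0.39],0]
    - [0,[0,0,-0.5],0]
    - [0,[0,0,-0.5],0]
    - [0,[0,0,-0.5],0]
    - [0,[0,0,-0.5],0]

```text
time_s: 17.95
eef_pos: [0.6221, 0.0809, 0.2452]
eef_rot: [-0.001, 0.767, 0.642, -0.001]
wrist_force: [0.1, 0.1, -0.5]
opening: -0.002
grasp_force: 0.0
```

```bash
python3 - <<'E'
from chk import *
chk()
c=camera("side")
r0,r1,c0,c1=170,240,310,380
sub=c["image"][r0:r1,c0:c1].astype(int);m=((sub.sum(-1)<230)&(sub[...,0]>sub[...,2]*1.5)).astype(np.uint8)
n,l,st,ce=cv2.connectedComponentsWithStats(m,connectivity=4)
a=.178
for i in range(1,n):
    if st[i,4]>6:
        d=ray(c,ce[i]+[c0,r0],.040)[0]-[.569,-.078,0];print("cell",st[i,2:],np.round([1e3*(np.cos(a)*d[0]-np.sin(a)*d[1]),1e3*(np.sin(a)*d[0]+np.cos(a)*d[1])],1))
E
```

```text
rail -x [(np.int64(30), array([43.7, 48.4, 51.3])), (np.int64(29), array([45.8, 48.8, 51.7])), (np.int64(25), array([44.8, 49.7, 52.5])), (np.int64(32), array([22.7, 47.1, 51.6]))]
rail +x [(np.int64(24), array([46.2, 49.4, 52.2])), (np.int64(21), array([46.5, 48.7, 51.1])), (np.int64(23), array([46.2, 48.8, 51.1])), (np.int64(22), array([46.4, 48.4, 50.5]))]
hasp col 891
[[ 34. 187.  47.]
 [ 24.  83.  50.]
 [ 33. 155. 256.]
 [ 28. 152. 289.]
 [ 29. 156. 322.]
 [ 36. 146. 351.]
 [ 34. 132. 393.]
 [ 38. 133. 421.]
 [ 16. 124. 452.]
 [ 16. 133. 479.]
 [ 29. 131. 504.]
 [ 29.  98. 537.]
 [ 25.  97. 563.]
 [ 18.  97. 589.]
 [ 37. 103. 606.]
 [ 15. 114. 615.]]
hasp 0.33 [343. 213.  22.  24.] 254 [[-16. -47.  36.]
 [  3.   6.  40.]
 [ 23.  62.  44.]]
lid 0.33 [354. 296.  80.  34.] 792 [[-224. -392.    1.]
 [ -71. -365.    5.]
 [  -7. -337.   21.]]
t 18.1 carrier xyz mm [ 24.  165.9 244.7] F [ 0.2 -0.1 -0.2]
cell [ 17  13 201] [125.1 204. ]
cell [10  4 24] [-0.5 51.9]
cell [11  4 25] [-0.6 25.3]
cell [11  4 26] [ 0.5 -1.6]
cell [11  4 28] [  1.3 -28.4]
```

The cells sit on the pocket's centre line (centre at about (0.5, -1.6) mm, height 40 mm), and the lid and hasp are level. Handing in.

```bash
python3 -c "
from bench import *
print(hand_in())"
```

```text
the job is handed in; nothing more can be done
None
```

I set the mould in the pocket, closed the lid, folded the hasp flat over the staple and handed the job in; my last measurements put everything within the limits, but hand_in() gave no verdict.

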